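# Zero the bench scale and lift off the clog tote

### The arm

A 6-joint arm with a two-finger parallel gripper is mounted at the origin on the work surface. World frame = base frame: x ahead of the robot, y to its left, z up, the work surface at z = 0. Lengths are in mm, angles in rad, forces in N, time in s.
With the tool pointing down it reaches from about 275 to 775 mm from the base axis. Payload 14.6 kg.
Tool frame: the origin (TCP) lies between the finger pads; the fingertips stand 22 mm ahead of it and the grasp point (between the pads) lies 3 mm ahead of it; z points along the fingers, y is the line along which they close (so a half turn about z gives the same grasp; the last joint's range is limited). The gripper opens to 85 mm and grips with 20 to 120 N. Pads are 22 mm wide; open, the fingers measure 114 mm over their backs; the gripper's body (76 mm by 85 mm) begins 54 mm behind the grasp point. The pads swing forward as they close: fully open they stand 13 mm farther back than shut.
Start: joints at [-1.38, 0.263, -0.048, 1.259, 0, 1.415], TCP at [177.942, -493.928, 231.178] pointing down, gripper open.
Joint ranges: [-2.65, 2.65], [-0.89, 1.7], [-1.18, 1.37], [-2.13, 2.11], [-1.35, 1.29], [-3.14, 3.14]. Speed limits (rad/s): [1.89, 1.89, 2.57, 2.79, 3.14, 3.14].

### API

Orientations are given as a unit quaternion [w, x, y, z].
In Python, from bench import r gives the robot as it stands. The module is installed in compiled form; this text tells all that it offers.
- The arm moves only by the tool apply_moves, never from a script. Its argument "steps" is a list that holds one entry, the list of rows, each a list of 6 numbers: the shift along the tool's x, y, z in units of 50 mm (1.0 is 50 mm), then the turn, a rotation vector about the tool's x, y, z in units of 5 degrees (1.0 is 5 degrees). A call has 1 to 5 rows; each row is the pose to reach, as a shift and turn from the pose commanded when the call began, along the tool's axes at that moment; what a row does not reach only later rows make up. A row lasts 1/10 s, in which the tool goes at most 50 mm and 8.59 degrees, less where a joint would pass 70% of its speed; a pose out of reach is approached as far as the arm can. A call with a gripper value outside its range is refused whole. "hand" is the closure in counts, from 0 (fully open) to 255 (shut), set as the call begins (left out, the last holds). The fingers move at their own pace and stop on an object; the grip force is fixed at half the most. Time passes only in rows, so rows that repeat a pose let the fingers close. It gives the time, the measured TCP pose, the force, the opening and the grip force at its end, in the units of the state.
- r.sense(): the state, without advancing time (a new reading comes with each control period).
- r.get_image(name): name is "scene" or "side" or "wrist"; returns (picture, depth): 420x560x3 uint8, blue, green, red; 420x560 float32, mm along the optical axis (not along the pixel's ray), 0 where there is no reading.
- r.camera_params(name): a dict with "camera_matrix" (3x3 intrinsics, pixels), "k1" (the pictures are not rectified: a ray, as slopes to the right and down, at radius r is drawn at 1 + k1 r^2 times it, then the intrinsics apply), "world_to_cam" (4x4, takes a point from world to camera coordinates); the wrist camera has in their place "mount" (4x4, takes a point from camera to tool coordinates, whose origin is the TCP and whose axes are the flange's). Camera axes: x right, y up, looking along -z (the intrinsics and any distortion apply to the point x, -y, -z); pixel columns grow to the right and rows downward; lengths in mm; the calibration is good to about 2 mm. A picture is of the moment at which its call begins: read the wrist's pose just before it. camera_params takes no time and is no camera call.
- r.sign_off(): hands the job in; it is judged then, once.
The state is a dict: "time_s": time; "joint_pos": joint angles; "dq": joint speeds; "joint_efforts": joint torques, N m; "position": TCP position; "tool_rot": TCP orientation; "ft_force": force on the tool from outside, world axes, zero at the start; "moment": the same for the moment, N m; "grip_width": opening from 0.0 (shut) to 1.0 (fully open); "finger_force": force on a finger pad.
Only numpy, scipy, OpenCV 4.12 (cv2) and the standard library are available. Lean on these libraries where they do the work, as an engineer would, in place of code of your own. Each camera call takes 0.05 s, during which the arm holds its last target. There are 200 camera calls.

### The job

Clear the bench scale: first, with the loaded tote still standing on its plate, turn the tare knob until its pointer stands on the zero mark (the long white line). Then take the tote by its handle, lift it about 10 cm clear of the scale with both little clogs still lying in it, and finish holding it there in the gripper, level and steady; do not put it down or let go. Leave the knob at zero and do not disturb the mallet or the jar beside the scale.

Things in the scene. Friction and masses are not known exactly. Their poses are not given: they have to be found in the camera images.
- tare (a joint): scale's tare knob, vertical axis: angle of its pointer (white nib and line at one end of the black grip bar) from the long white zero mark, rad. 0 = on zero; positive = counter-clockwise of it seen from above, so turn clockwise. Starts at 0.5 to 1.9; stays where left (friction 0.04 N m); stops at -0.7 and 2.4
- tare_grip (a point): on the knob's axis, half-way up its grip bar, 70 mm above the bench; turns with the knob. The bar lies along this x: 52 mm long, 14 mm thick (y), 30 mm tall (15 above, 15 below this point), pointer at its -x end; it stands on a 54 mm disc on a 116 mm square grey housing, top 45 mm above the bench
- plate (a point): centre of the top of the scale's steel plate, 50 mm above the bench; plate 250 mm along x, 170 mm along y. The scale is fixed to the bench. The knob's axis is at x = -20, y = -190 mm in this frame; the zero mark, a long white line on the housing, lies from that axis towards this frame's -x (robot side); other ticks are short, 0.5 rad apart
- tote_grip (a point): centre of the handle of the tote, an open wooden carrier loose on the plate: 155 mm above its underside, 205 mm above the bench at the start. Handle: bar along x, 22 mm wide (y), 26 mm tall, between end boards 60 mm wide that stand 35 mm above this point, 116 mm away at each end
- tote: the whole tote, z up; origin at the centre of its underside, axes as tote_grip; 240 mm along x, 156 mm along y; side walls 44 mm high, walls and floor 8 mm thick. With the clogs it weighs 0.55 to 0.77 kg, centre of mass near the middle below the handle
- clog_a_mid (a point): middle of a small wooden clog lying loose in the tote on the +y side of the handle: about 163 mm long (x, toe to +x), 58 mm wide, 57 mm tall; this point is 28 mm above its sole, at the start 119 mm below the handle's centre
- clog_b_mid (a point): the same for the second clog, on the -y side of the handle
- mallet_mid (a point): middle of the head of a wooden mallet lying on the bench right of the scale, beyond the knob (head 110 mm long, 64 mm thick; 185 mm long with its handle, which points to this frame's -x); bystander
- jar_mid (a point): middle of a jar, 60 mm across and 75 mm tall, standing left of the scale; bystander

How it is judged (in metres and radians):
On the way:
1. the tare knob's pointer is on the zero mark while the tote stands on the scale (value of joint tare between -0.1 and 0.1 rad and z of tote_grip in the frame of plate below 0.17 m), for 0.2 s.
At the end, for the whole second after the job is handed in: Knob within 0.1 rad of zero; tote gripped by the fingers (over 2 N), underside over 60 mm above the plate, within 0.12 rad of level, still (0.03 m/s, 0.2 rad/s); both clogs in it (middles within 60 mm of the handle centre in tote x and y, 90 to 150 mm below it) (value of joint tare between -0.1 and 0.1 rad and height (world z) of tote above 0.11 m and angle between tote's own z axis and vertical below 0.12 rad and linear speed of tote below 0.03 m/s and angular speed of tote below 0.2 rad/s and contact force between tote and the fingers above 2 N and x of clog_a_mid in the frame of tote_grip between -0.06 and 0.06 m and y of clog_a_mid in the frame of tote_grip between -0.06 and 0.06 m and z of clog_a_mid in the frame of tote_grip between -0.15 and -0.09 m and x of clog_b_mid in the frame of tote_grip between -0.06 and 0.06 m and y of clog_b_mid in the frame of tote_grip between -0.06 and 0.06 m and z of clog_b_mid in the frame of tote_grip between -0.15 and -0.09 m); the arm keeps its last pose, push and grip.
It fails at once if the mallet is pushed more than 25 mm (distance of mallet_mid from where it was at the start of the episode above 0.025 m).
It fails at once if the jar is pushed more than 25 mm (distance of jar_mid from where it was at the start of the episode above 0.025 m).
It also fails if it takes over 58 s, if anything falls off the work surface, if the arm or the gripper's body presses on something with over 40 N, if the wrist force passes 120 N, or if a joint passes its speed limit or range.

## Working session

There is one attempt and no reset: what is moved stays moved. The work goes in short steps, Python scripts to look and compute and a tool call to move; the robot and the scene stay as the last step left them, time stands still between calls to the robot, and variables do not carry over. Pictures are saved under pics/ and viewed, at most 10 in all, crops included, and the job is handed in when it is done.

Besides the shell and the picture viewer there is one more tool, called after "Request:" by a JSON object that holds its "api" and its "payload", one argument or row to a line. apply_moves: Moves the arm, as the interface text tells. Its arguments: {"type":"object","properties":{"steps":{"type":"array","items":{"type":"array","items":{"type":"array","items":{"type":"number"}}}},"hand":{"type":"number"}},"required":["steps"]}

```bash
mkdir -p pics; cat > h.py <<'E'
import numpy as np, cv2
from scipy.spatial.transform import Rotation as R
from bench import r
def T_tool():
    s=r.sense(); q=s["tool_rot"]; T=np.eye(4)
    T[:3,:3]=R.from_quat([q[1],q[2],q[3],q[0]]).as_matrix(); T[:3,3]=s["position"]; return T
def cam2world(n,T=None):
    p=r.camera_params(n)
    return (T if T is not None else T_tool())@np.array(p["mount"]) if n=="wrist" else np.linalg.inv(np.array(p["world_to_cam"]))
def rays(n,uv,C):
    p=r.camera_params(n);K=np.array(p["camera_matrix"]);k=p["k1"]
    uv=np.asarray(uv,float).reshape(-1,1,2)
    x=cv2.undistortPoints(uv,K,np.array([k,0,0,0.])).reshape(-1,2)
    d=np.c_[x[:,0],-x[:,1],-np.ones(len(x))]
    return C[:3,3],d@C[:3,:3].T
def onplane(n,uv,z,C):
    o,d=rays(n,uv,C); t=(z-o[2])/d[:,2]; return o+t[:,None]*d
def cloud(n,dep,C):
    h,w=dep.shape; v,u=np.mgrid[:h,:w]
    o,d=rays(n,np.c_[u.ravel(),v.ravel()],C)
    return (o+d*dep.reshape(-1,1)).reshape(h,w,3)
E
python3 - <<'E'
from h import *
print(r.sense())
for n in("scene","side"):
    im,d=r.get_image(n);cv2.imwrite(f"pics/{n}0.png",im);np.save(n+"d.npy",d);C=cam2world(n);print(n,C.round(2).tolist())
T=T_tool();im,d=r.get_image("wrist");cv2.imwrite("pics/wrist0.png",im);np.save("wristd.npy",d);print(T)
E
```

```text
{'time_s': 0.0, 'joint_pos': array([-1.38027822e+00,  2.63524286e-01, -4.89679711e-02,  1.25940547e+00,
       -2.07905395e-05,  1.41551118e+00]), 'dq': array([ 0.00025763, -0.00154684,  0.00075556, -0.00044923, -0.00061714,
       -0.00084075]), 'joint_efforts': array([ 2.53121558e-03, -6.37623096e+01,  3.84566367e+01,  1.39059764e-02,
        1.02119793e-04, -3.78363768e-05]), 'position': array([ 177.89060474, -493.63147007,  230.71300828]), 'tool_rot': array([-5.50433680e-04,  9.85089563e-01,  1.72041415e-01, -2.00945890e-05]), 'ft_force': array([0.60365927, 0.52743491, 0.37980029]), 'moment': array([-0.01255962,  0.00054508,  0.04435973]), 'finger_force': 0.0, 'grip_width': 0.99780212544225}
scene [[0.78, -0.47, 0.42, 1032.96], [0.63, 0.56, -0.54, -521.01], [0.02, 0.68, 0.73, 930.48], [0.0, 0.0, 0.0, 1.0]]
side [[-0.97, 0.12, -0.2, 284.06], [-0.24, -0.48, 0.84, 1225.29], [0.01, 0.87, 0.5, 848.88], [0.0, 0.0, 0.0, 1.0]]
[[ 9.40805808e-01  3.38946008e-01 -1.90095969e-04  1.77896884e+02]
 [ 3.38946026e-01 -9.40805308e-01  9.81382435e-04 -4.93677308e+02]
 [ 1.53792362e-04 -9.87722568e-04 -9.99999500e-01  2.30752185e+02]
 [ 0.00000000e+00  0.00000000e+00  0.00000000e+00  1.00000000e+00]]
```

View pics/scene0.png

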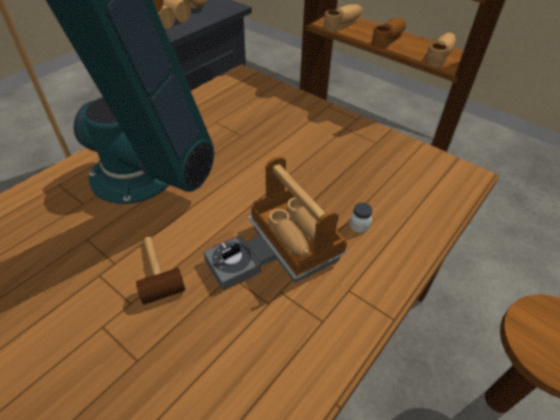

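View pics/side0.png

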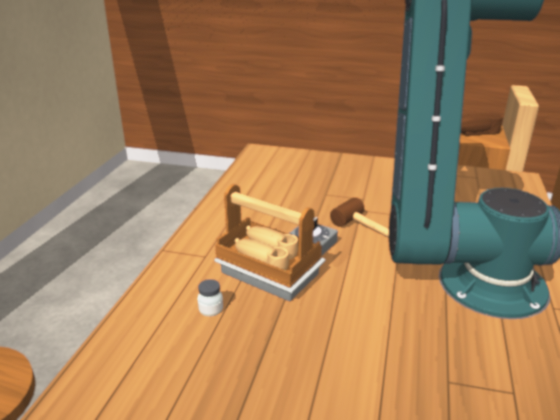

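The scene view shows the knob housing near (232,257), the tote handle from (278,172) to (325,215), the mallet near (160,280) and the jar near (361,217). The side view shows the handle from (232,200) to (303,215), with the jar at (210,297).

```bash
python3 - <<'E'
from h import *
for n,box in(("scene",(140,300,190,360)),("side",(170,320,200,350))):
    im=cv2.imread(f"pics/{n}0.png");d=np.load(n+"d.npy");P=cloud(n,d,cam2world(n))
    a,b,c,e=box;m=np.zeros(d.shape,bool);m[a:b,c:e]=1;m&=d>0
    hsv=cv2.cvtColor(im,cv2.COLOR_BGR2HSV)
    Z=P[...,2]
    for nm,mm in(("handletop",(Z>209)&(Z<223)),("boards",(Z>228)&(Z<246)),("knobbar",(Z>78)&(Z<90)&(P[...,1]<0)&(hsv[...,1]<70)),("housing",(Z>40)&(Z<50)&(hsv[...,1]<90))):
        q=P[m&mm]
        if len(q)<5: print(n,nm,len(q));continue
        xy=q[:,:2].astype(np.float32);rc=cv2.minAreaRect(xy)
        print(n,nm,len(q),np.median(q,0).round(1),rc, q.min(0).round(),q.max(0).round())
im=cv2.imread("pics/scene0.png")[210:290,190:340];cv2.imwrite("pics/c1.png",cv2.resize(im,None,fx=5,fy=5,interpolation=cv2.INTER_CUBIC))
E
```

```text
scene handletop 820 [595.3  96.8 217.3] ((500.33184814453125, 101.03684997558594), (453.79254150390625, 138.8515625), 1.6126571893692017) [273.  26. 209.] [728. 171. 223.]
scene boards 235 [500.   70.6 234.7] ((501.0950927734375, 101.75716400146484), (447.2643737792969, 124.84847259521484), 1.312907338142395) [278.  34. 228.] [725. 164. 245.]
scene knobbar 95 [518.6 -67.2  82.8] ((518.2266235351562, -65.01400756835938), (52.55192565917969, 16.21778106689453), 77.22491455078125) [505. -91.  78.] [529. -39.  87.]
scene housing 1425 [537.7 -62.6  45.7] ((600.7115478515625, 58.5556640625), (435.8858337402344, 226.78460693359375), 41.87921905517578) [ 447. -136.   40.] [744. 274.  50.]
side handletop 661 [602.1 109.5 217.7] ((602.7428588867188, 104.0838623046875), (62.829444885253906, 244.32452392578125), 70.31159210205078) [481.  40. 209.] [727. 174. 223.]
side boards 151 [503.9 127.4 235. ] ((605.4673461914062, 106.13619995117188), (49.0482292175293, 246.754150390625), 70.67780303955078) [482.  46. 228.] [726. 169. 244.]
side knobbar 12 [511.4 -77.9  83.9] ((511.62091064453125, -78.79130554199219), (6.0379791259765625, 23.264707565307617), 10.663150787353516) [508. -91.  81.] [515. -67.  88.]
side housing 637 [504.1  93.2  47.3] ((573.7777709960938, 114.97299194335938), (487.6224060058594, 235.35763549804688), 51.889923095703125) [ 447. -118.   40.] [743. 319.  50.]
```

View pics/wrist0.png

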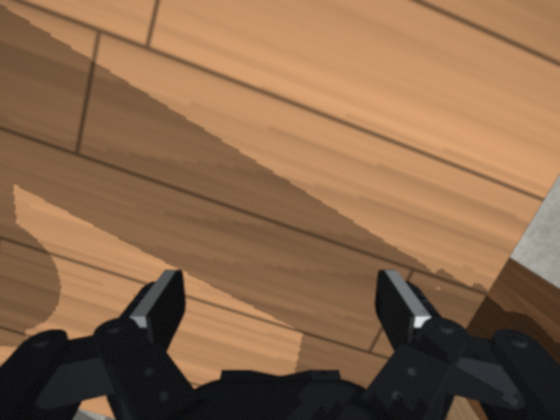

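Request:
{"api": "apply_moves", "payload": {
  "steps": [
    [[0.77,-0.47,0,0,0,-1.7],[1.53,-0.94,0,0,0,-3.4],[2.3,-1.42,0,0,0,-5.1],[3.06,-1.89,0,0,0,-6.8],[3.83,-2.36,0,0,0,-8.5]]
  ]
}}

```text
time_s: 0.65
position: [318.8, -316.4, 231.1]
tool_rot: [-0.0, 0.854, 0.52, 0.0]
ft_force: [0.7, -1.1, -0.2]
grip_width: 1.002
finger_force: 0.0
```

```bash
cat > p.py <<'E'
# plan: python3 p.py x y z yawdeg [dyaw_cap] -> shift/turn in tool units from measured pose
import sys
from h import *
T=T_tool();s=r.sense()
g=list(map(float,sys.argv[1:5]))
psi=np.degrees(np.arctan2(T[1,0],T[0,0]))
print("pos",T[:3,3].round(1),"yaw",psi.round(2),"tilt",np.degrees(np.arccos(-T[2,2])).round(2),"q",s["joint_pos"].round(2),"t",s["time_s"],"grip",s["grip_width"],s["finger_force"],"F",s["ft_force"].round(1))
print("shift",(T[:3,:3].T@(np.array(g[:3])-T[:3,3])/50).round(3),"turn z units",round(-((g[3]-psi+ 180)%360-180)/5,2))
E
python3 p.py 518 -65 210 257.2; python3 -c "
from h import *;print(np.array(r.camera_params('wrist')['mount']).round(2))"
```

```text
pos [ 318.8 -316.4  231.1] yaw 62.64 tilt 0.01 q [-0.96  0.13 -0.22  1.22  0.    1.08] t 0.65 grip 1.001948897720369 0.0 F [ 0.7 -1.1 -0.2]
shift [6.297 1.228 0.423] turn z units 33.09
[[   0.      0.96    0.29   73.77]
 [   1.     -0.      0.      1.19]
 [   0.      0.29   -0.96 -142.75]
 [   0.      0.      0.      1.  ]]
```

Request:
{"api": "apply_moves", "payload": {
  "steps": [
    [[0.9,0.18,0,0,0,-1.7],[1.8,0.36,0,0,0,-3.4],[2.7,0.53,0,0,0,-5.1],[3.6,0.71,0,0,0,-6.8],[4.5,0.89,0,0,0,-8.5]]
  ]
}}

```text
time_s: 1.15
position: [462.9, -137.6, 231.2]
tool_rot: [0.0, 0.608, 0.794, -0.0]
ft_force: [0.4, -1.6, -0.8]
grip_width: 1.004
finger_force: 0.0
```

```bash
python3 p.py 518 -65 210 257.2
```

```text
pos [ 462.9 -137.6  231.2] yaw 105.17 tilt 0.0 q [-0.46  0.19 -0.15  1.23 -0.    0.85] t 1.15 grip 1.0041892564885597 0.0 F [ 0.4 -1.6 -0.8]
shift [1.114 1.444 0.424] turn z units -30.41
```

Request:
{"api": "apply_moves", "payload": {
  "steps": [
    [[0.4,0.5,0,0,0,-1.7],[0.8,1.0,0,0,0,-3.4],[1.11,1.44,0,0,0,-5.1],[1.11,1.44,0,0,0,-6.8],[1.11,1.44,0,0,0,-8.5]]
  ]
}}

```text
time_s: 1.65
position: [517.7, -66.6, 230.8]
tool_rot: [-0.0, 0.278, 0.961, -0.0]
ft_force: [0.3, 0.3, -0.0]
grip_width: 0.998
finger_force: 0.0
```

Request:
{"api": "apply_moves", "payload": {
  "steps": [
    [[0,0,0,0,0,-1.7],[0,0,0,0,0,-3.4],[0,0,0,0,0,-5.1],[0,0,0,0,0,-6.8],[0,0,0,0,0,-8.5]]
  ]
}}

```text
time_s: 2.15
position: [517.4, -67.4, 231.0]
tool_rot: [-0.0, -0.089, 0.996, 0.0]
ft_force: [0.6, -0.9, 0.3]
grip_width: 0.999
finger_force: 0.0
```

Request:
{"api": "apply_moves", "payload": {
  "steps": [
    [[0,0,0,0,0,-1.7],[0,0,0,0,0,-3.4],[0,0,0,0,0,-5.1],[0,0,0,0,0,-6.8],[0,0,0,0,0,-8.5]]
  ]
}}

```text
time_s: 2.65
position: [517.3, -67.4, 231.0]
tool_rot: [-0.0, -0.444, 0.896, 0.0]
ft_force: [0.0, -0.1, -0.4]
grip_width: 1.002
finger_force: 0.0
```

Request:
{"api": "apply_moves", "payload": {
  "steps": [
    [[0,0,0,0,0,-1.7],[0,0,0,0,0,-3.4],[0,0,0,0,0,-4.9],[0,0,0,0,0,-4.9],[0,0,0,0,0,-4.9]]
  ]
}}

```text
time_s: 3.15
position: [517.4, -67.4, 231.1]
tool_rot: [-0.0, -0.62, 0.785, 0.0]
ft_force: [0.5, 0.6, -0.1]
grip_width: 0.995
finger_force: 0.0
```

```bash
python3 p.py 518 -65 210 257.2; python3 - <<'E'
from h import *
C=cam2world("wrist");im,d=r.get_image("wrist");cv2.imwrite("pics/w1.png",im)
P=cloud("wrist",d,C);np.savez("w1.npz",P=P,d=d,C=C)
E
```

```text
pos [517.4 -67.4 231.1] yaw -103.42 tilt 0.01 q [-0.29  0.26 -0.06  1.26 -0.   -1.62] t 3.15 grip 0.9946268798614625 0.0 F [ 0.5  0.6 -0.1]
shift [-0.049 -0.001  0.422] turn z units -0.12
```

View pics/w1.png

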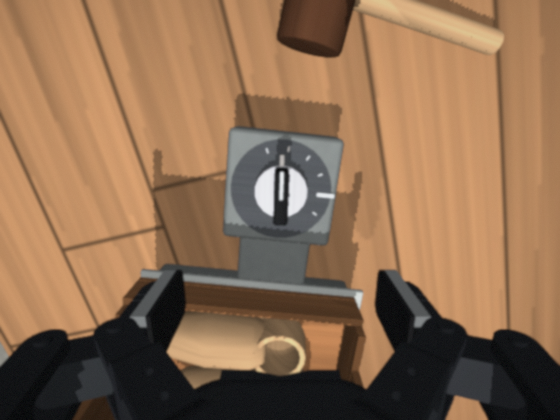

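The wrist view shows the knob bar at about (281,196) pointing up, with its white line in the upper half. The long zero mark is at (325,196), the tote is below and the mallet is at the top. Next I measure the angles.

```bash
python3 - <<'E'
from h import *
z=np.load("w1.npz");C=z["C"];P=z["P"];im=cv2.imread("pics/w1.png");hsv=cv2.cvtColor(im,cv2.COLOR_BGR2HSV)
w=((hsv[...,1]<60)&(hsv[...,2]>150)).astype(np.uint8)
w[:125]=0;w[245:]=0;w[:,:225]=0;w[:,345:]=0
n,l,st,ce=cv2.connectedComponentsWithStats(w)
for i in range(1,n):
    if st[i,4]<6: continue
    ys,xs=np.where(l==i)
    for zz in(45,):
        q=onplane("wrist",np.c_[xs,ys],zz,C);rc=cv2.minAreaRect(q[:,:2].astype(np.float32))
        print(st[i],ce[i].round(1),[np.round(v,1) for v in rc],"medz",np.median(P[l==i][:,2]).round(1))
Z=P[...,2];m=(Z>79)&(Z<91);m[:125]=0;m[245:]=0;m[:,:225]=0;m[:,345:]=0
ys,xs=np.where(m);q=onplane("wrist",np.c_[xs,ys],85,C)
print("bar",len(q),cv2.minAreaRect(q[:,:2].astype(np.float32)),q.mean(0))
dk=((hsv[...,2]<45)).astype(np.uint8);dk[:165]=0;dk[230:]=0;dk[:,:262]=0;dk[:,300:]=0
m=(Z>38)&(Z<50)&(hsv[...,1]<90);m[:120]=0;m[248:]=0;m[:,:220]=0;m[:,348:]=0
ys,xs=np.where(m);m2=cv2.morphologyEx(m.astype(np.uint8),cv2.MORPH_OPEN,np.ones((5,5)))
ys,xs=np.where(m2);print("house",cv2.minAreaRect(onplane("wrist",np.c_[xs,ys],45,C)[:,:2].astype(np.float32)))
cv2.imwrite("pics/c2.png",cv2.resize(im[125:245,220:350],None,fx=4.5,fy=4.5,interpolation=cv2.INTER_CUBIC))
E
```

```text
[231 133  32  39 522] [241.9 145.2] [array([ 548.7, -119.7]), array([45.7, 24.1]), np.float64(31.5)] medz 45.0
[331 144   7   9  26] [333.7 147.3] [array([456.8, -96.3]), array([7.8, 4.8]), np.float64(44.4)] medz 45.1
[266 148   3   5  13] [266.8 150.2] [array([ 521.3, -109.5]), array([3.9, 2. ]), np.float64(76.1)] medz 45.9
[280 156   4  10  38] [281.5 160.5] [array([509.6, -96. ]), array([9., 3.]), np.float64(76.7)] medz 52.9
[306 156   4   4  13] [307.6 157.5] [array([483.6, -92.9]), array([3., 3.]), np.float64(76.7)] medz 46.3
[254 167  21  49 742] [265.3 191.1] [array([534.7, -69.4]), array([50.9, 20.2]), np.float64(74.9)] medz 54.0
[288 168  20  49 695] [296.1 192.1] [array([501. , -59.9]), array([50.9, 19.5]), np.float64(75.2)] medz 53.9
[279 172   5  28 112] [281.1 185.6] [array([516. , -71.1]), array([28.3,  4.1]), np.float64(76.6)] medz 83.7
[318 173   5   4  11] [320.  174.4] [array([474.8, -73.2]), array([3.6, 2.2]), np.float64(33.0)] medz 46.3
[316 192  19   8 100] [325.1 195.1] [array([474. , -50.5]), array([ 6.4, 19.1]), np.float64(71.8)] medz 46.7
[229 209  12  14  86] [233.4 216.2] [array([573.5, -49.8]), array([ 9. , 17.2]), np.float64(18.9)] medz 45.0
[313 212   4   4  10] [314.2 213.4] [array([489. , -33.9]), array([2.3, 3.9]), np.float64(31.3)] medz 45.9
bar 798 ((517.3123168945312, -68.38114929199219), (49.927223205566406, 13.605927467346191), 76.328125) [517.31855572 -68.99925366  85.        ]
house ((517.5529174804688, -68.23251342773438), (114.50641632080078, 114.27487182617188), 70.57999420166016)
```

View pics/c2.png

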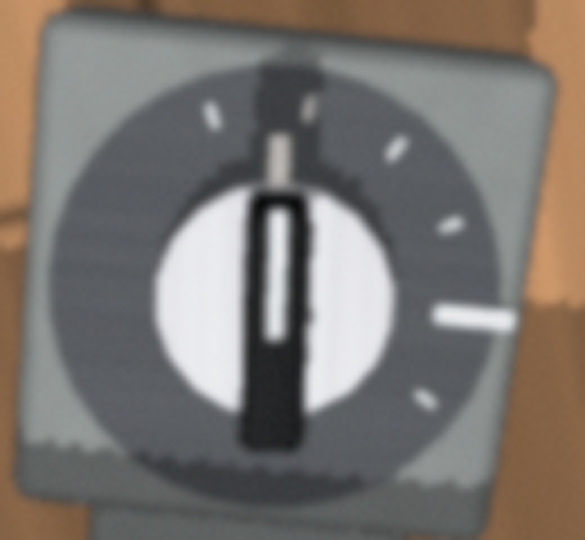

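Request:
{"api": "apply_moves", "payload": {
  "steps": [
    [[0.02,0,0.9,0,0,0.04],[0.02,0,1.8,0,0,0.04],[0.02,0,2.5,0,0,0.04],[0.02,0,3.0,0,0,0.04],[0.02,0,3.0,0,0,0.04]]
  ]
}}

```text
time_s: 3.7
position: [515.4, -67.9, 78.6]
tool_rot: [-0.001, -0.619, 0.785, 0.002]
ft_force: [-0.5, 0.0, 1.0]
grip_width: 0.999
finger_force: 0.0
```

Request:
{"api": "apply_moves", "payload": {
  "steps": [
    [[0,0,0,0,0,0],[0,0,0,0,0,0],[0,0,0,0,0,0],[0,0,0,0,0,0],[0,0,0,0,0,0]]
  ],
  "hand": 255
}}

```text
time_s: 4.2
position: [517.1, -68.3, 81.6]
tool_rot: [-0.0, -0.62, 0.785, -0.0]
ft_force: [-17.0, 1.6, 16.5]
grip_width: 0.148
finger_force: 23.5
```

```bash
python3 p.py 517.3 -68.2 81 160.4
```

```text
pos [517.1 -68.3  81.6] yaw -103.39 tilt 0.01 q [-0.29  0.35 -0.35  0.87 -0.   -1.62] t 4.2 grip 0.14844149975610374 23.528734952742525 F [-17.    1.6  16.5]
shift [-0.004 -0.004  0.013] turn z units 19.24
```

Request:
{"api": "apply_moves", "payload": {
  "steps": [
    [[0,0,0,0,0,0],[0,0,0,0,0,0],[0,0,0,0,0,0]]
  ]
}}

```text
time_s: 4.5
position: [516.7, -68.3, 81.8]
tool_rot: [-0.0, -0.62, 0.785, 0.0]
ft_force: [-6.9, 1.3, 12.6]
grip_width: 0.112
finger_force: 58.8
```

Request:
{"api": "apply_moves", "payload": {
  "steps": [
    [[0,0,-0.03,0,0,1.4],[0,0,-0.03,0,0,2.8],[0,0,-0.03,0,0,4.2],[0,0,-0.03,0,0,5.6],[0,0,-0.03,0,0,7.0]]
  ]
}}

```text
time_s: 5.0
position: [515.5, -67.6, 82.2]
tool_rot: [-0.001, -0.353, 0.936, 0.001]
ft_force: [-7.1, 3.9, -0.4]
grip_width: 0.1
finger_force: 63.3
```

Request:
{"api": "apply_moves", "payload": {
  "steps": [
    [[0,0,0,0,0,1.4],[0,0,0,0,0,2.8],[0,0,0,0,0,4.2],[0,0,0,0,0,5.6],[0,0,0,0,0,7.0]]
  ]
}}

```text
time_s: 5.5
position: [515.0, -66.6, 82.1]
tool_rot: [-0.002, -0.056, 0.998, 0.002]
ft_force: [-9.4, 10.9, 2.8]
grip_width: 0.102
finger_force: 65.3
```

Request:
{"api": "apply_moves", "payload": {
  "steps": [
    [[0,0,0,0,0,1.4],[0,0,0,0,0,2.8],[0,0,0,0,0,4.2],[0,0,0,0,0,5.24],[0,0,0,0,0,5.24]]
  ]
}}

```text
time_s: 6.0
position: [515.0, -65.7, 82.1]
tool_rot: [-0.002, 0.171, 0.985, 0.002]
ft_force: [-7.8, 17.4, 2.2]
grip_width: 0.101
finger_force: 65.6
```

```bash
python3 p.py 517.3 -68.2 81 160.4
```

```text
pos [515.  -65.7  82.1] yaw 160.29 tilt 0.38 q [-0.29  0.35 -0.35  0.88  0.    0.06] t 6.0 grip 0.10063391662282976 65.63811516389251 F [-7.8 17.4  2.2]
shift [-0.06  -0.032  0.021] turn z units -0.02
```

Request:
{"api": "apply_moves", "payload": {
  "steps": [
    [[0,0,0,0,0,0],[0,0,0,0,0,0],[0,0,0,0,0,0],[0,0,0,0,0,0],[0,0,0,0,0,0]]
  ],
  "hand": 0
}}

```text
time_s: 6.5
position: [517.4, -68.5, 82.8]
tool_rot: [0.0, 0.17, 0.985, -0.0]
ft_force: [0.1, 0.3, 0.0]
grip_width: 0.938
finger_force: 0.0
```

Request:
{"api": "apply_moves", "payload": {
  "steps": [
    [[0,0,-0.3,0,0,0],[0,0,-1.0,0,0,0],[0,0,-2.0,0,0,0],[0,0,-3.0,0,0,0],[0,0,-3.0,0,0,0]]
  ]
}}

```text
time_s: 7.0
position: [519.4, -69.0, 238.6]
tool_rot: [0.004, 0.17, 0.985, -0.001]
ft_force: [0.7, 0.0, -0.9]
grip_width: 1.0
finger_force: 0.0
```

```bash
python3 p.py 517.3 -68.2 81 160.4; python3 - <<'E'
from h import *
C=cam2world("wrist");im,d=r.get_image("wrist");cv2.imwrite("pics/w2.png",im)
P=cloud("wrist",d,C);np.savez("w2.npz",P=P,d=d,C=C)
Z=P[...,2];m=(Z>79)&(Z<91)&(np.hypot(P[...,0]-517,P[...,1]+68)<45)
ys,xs=np.where(m);q=onplane("wrist",np.c_[xs,ys],85,C)
print("bar",len(q),cv2.minAreaRect(q[:,:2].astype(np.float32)))
hsv=cv2.cvtColor(im,cv2.COLOR_BGR2HSV)
w=((hsv[...,1]<60)&(hsv[...,2]>140)&(np.hypot(P[...,0]-517,P[...,1]+68)<62)).astype(np.uint8)
n,l,st,ce=cv2.connectedComponentsWithStats(w)
for i in range(1,n):
    if st[i,4]<6: continue
    ys,xs=np.where(l==i);zz=round(float(np.median(P[l==i][:,2])))
    q=onplane("wrist",np.c_[xs,ys],zz,C);print(st[i],zz,[np.round(v,1) for v in cv2.minAreaRect(q[:,:2].astype(np.float32))])
print(np.unravel_index(0,(1,)))
cv2.imwrite("pics/c3.png",im)
E
```

```text
pos [519.4 -69.  238.6] yaw 160.41 tilt 0.51 q [-0.29  0.25 -0.04  1.27 -0.    0.05] t 7.0 grip 0.9996143047767222 0.0 F [ 0.7  0.  -0.9]
shift [0.073 0.    3.152] turn z units 0.0
bar 787 ((516.3565673828125, -66.27725219726562), (13.287193298339844, 50.48201370239258), 70.50025177001953)
[279 127  45  33 474] 45 [array([484.8, -34.6]), array([44.4, 31.8]), np.float64(74.3)]
[229 129  49  55 583] 45 [array([472.5, -90.9]), array([23.9, 72.5]), np.float64(28.7)]
[260 144   4   5  17] 46 [array([475.2, -73.5]), array([3., 4.]), np.float64(69.6)]
[301 144   4   5  17] 46 [array([489. , -34.4]), array([3., 4.]), np.float64(71.6)]
[245 159   4   3  11] 46 [array([483.3, -92.9]), array([3.1, 2. ]), np.float64(70.5)]
[288 159  21  50 728] 54 [array([522.7, -50.7]), array([19.9, 51.1]), np.float64(72.2)]
[257 160  18  47 632] 54 [array([511.2, -82.1]), array([17.4, 47.8]), np.float64(70.2)]
[281 163   4  29 112] 83 [array([505.4, -61.9]), array([ 2.8, 26.2]), np.float64(70.6)]
[239 179   5   3  15] 46 [array([ 500.8, -105.8]), array([4.2, 2.1]), np.float64(70.5)]
[231 185  90  48 695] 45 [array([550.3, -91. ]), array([102.2,  41.1]), np.float64(50.8)]
[243 198   5   4  16] 46 [array([ 521.8, -109.5]), array([4.3, 3.3]), np.float64(70.5)]
[136 318   8   7  34] 289 [array([ 495.8, -110.5]), array([2.3, 2.3]), np.float64(70.8)]
[416 318  10   8  53] 289 [array([527. , -23.2]), array([2.9, 2.7]), np.float64(70.1)]
(np.int64(0),)
```

View pics/w2.png

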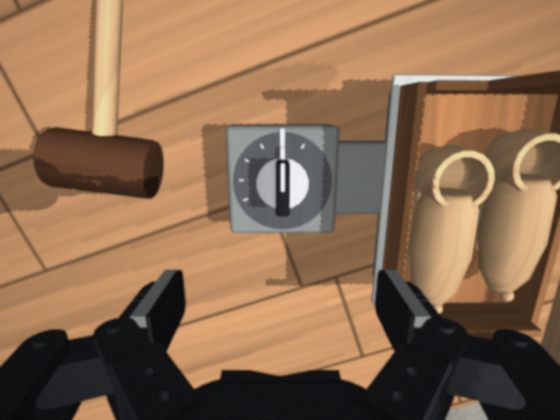

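The knob is on zero: the bar at 160.5° matches the mark, with the pointer at (282,170) under the long line at (282,143). I move over the tote next.

Request:
{"api": "apply_moves", "payload": {
  "steps": [
    [[0,0,-0.7,0,0,0],[-0.1,0.9,-1.2,0,0,0],[-0.2,1.9,-1.2,0,0,0],[-0.35,2.9,-1.2,0,0,0],[-0.44,3.83,-1.2,0,0,0]]
  ]
}}

```text
time_s: 7.55
position: [602.8, 106.4, 291.6]
tool_rot: [-0.0, 0.17, 0.985, -0.0]
ft_force: [1.4, -1.1, 0.0]
grip_width: 1.001
finger_force: 0.0
```

Request:
{"api": "apply_moves", "payload": {
  "steps": [
    [[0,0,0,0,0,0],[0,0,0,0,0,0],[0,0,0,0,0,0]]
  ]
}}

```text
time_s: 7.85
position: [601.8, 104.0, 292.1]
tool_rot: [-0.001, 0.17, 0.985, -0.0]
ft_force: [0.8, -0.7, 0.2]
grip_width: 1.003
finger_force: 0.0
```

```bash
python3 - <<'E'
from h import *
C=cam2world("wrist");im,d=r.get_image("wrist");cv2.imwrite("pics/w3.png",im)
P=cloud("wrist",d,C)
def fit(P,m,C,n,nm):
    m=cv2.morphologyEx(m.astype(np.uint8),cv2.MORPH_OPEN,np.ones((3,3)))
    k,l,st,_=cv2.connectedComponentsWithStats(m);i=1+st[1:,4].argmax()
    ys,xs=np.where(l==i);q=onplane(n,np.c_[xs,ys],218,C);rc=cv2.minAreaRect(q[:,:2].astype(np.float32));print(n,nm,len(q),[np.round(v,1) for v in rc],"z",np.median(P[l==i][:,2]).round(1))
Z=P[...,2]
near=(np.hypot(P[...,0]-604,P[...,1]-105)<150)
fit(P,(Z>212)&(Z<224)&near,C,"wrist","handle")
for n in("side","scene"):
    dd=np.load(n+"d.npy");C2=cam2world(n);Q=cloud(n,dd,C2);zz=Q[...,2]
    fit(Q,(zz>212)&(zz<224)&(np.hypot(Q[...,0]-604,Q[...,1]-105)<105),C2,n,"handle")
    b=Q[(zz>225)&(zz<246)&(np.hypot(Q[...,0]-604,Q[...,1]-105)<150)];bb=b[b[:,0]<604].mean(0);cc=b[b[:,0]>604].mean(0);print(bb,cc)
E
python3 p.py 603 105 208 160.4
```

```text
wrist handle 10293 [array([606.2, 103.1]), array([ 59.1, 229.2]), np.float64(71.0)] z 217.6
side handle 420 [array([607.6, 108. ]), array([ 30.4, 207.4]), np.float64(70.6)] z 218.3
[494.94434197 149.78530338 233.58468951] [712.54935799  70.28224406 233.28794673]
scene handle 509 [array([601., 104.]), array([ 23.8, 201.6]), np.float64(70.5)] z 217.7
[494.96340738 140.63809516 233.0813466 ] [713.38708709  63.07516789 233.3709144 ]
pos [601.8 103.7 292.4] yaw 160.35 tilt 0.03 q [ 0.04  0.41  0.34  1.5  -0.    0.38] t 7.9 grip 0.9987246337394824 0.0 F [0.3 0.4 0.2]
shift [-0.015  0.033  1.689] turn z units -0.01
```

View pics/w3.png

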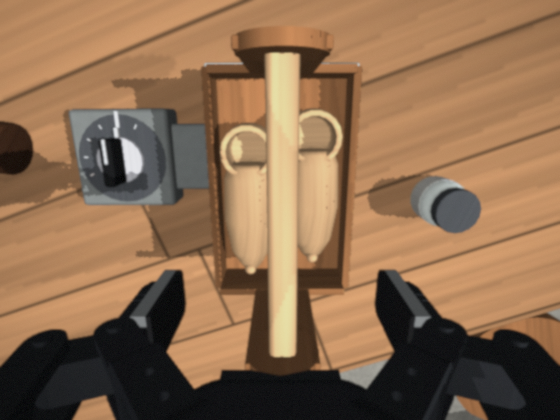

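The handle runs along x≈282 from row 55 to row 355, centred between the fingers. Its top measures z=218, as it should. I descend and grip.

Request:
{"api": "apply_moves", "payload": {
  "steps": [
    [[-0.04,0.02,0.6,0,0,0],[-0.04,0.02,1.1,0,0,0],[-0.04,0.02,1.5,0,0,0],[-0.04,0.02,1.69,0,0,0],[-0.04,0.02,1.69,0,0,0]]
  ]
}}

```text
time_s: 8.4
position: [603.8, 104.1, 207.6]
tool_rot: [-0.001, 0.171, 0.985, -0.0]
ft_force: [0.1, -0.3, 0.0]
grip_width: 0.995
finger_force: 0.0
```

Request:
{"api": "apply_moves", "payload": {
  "steps": [
    [[0,0,0,0,0,0],[0,0,0,0,0,0],[0,0,0,0,0,0],[0,0,0,0,0,0],[0,0,0,0,0,0]]
  ],
  "hand": 255
}}

```text
time_s: 8.9
position: [604.4, 104.7, 208.7]
tool_rot: [0.0, 0.17, 0.985, -0.0]
ft_force: [-1.0, -2.8, 5.0]
grip_width: 0.236
finger_force: 59.3
```

Request:
{"api": "apply_moves", "payload": {
  "steps": [
    [[0,0,0,0,0,0],[0,0,0,0,0,0],[0,0,0,0,0,0],[0,0,0,0,0,0],[0,0,0,0,0,0]]
  ]
}}

```text
time_s: 9.4
position: [604.4, 104.7, 208.6]
tool_rot: [0.0, 0.17, 0.985, -0.0]
ft_force: [-1.7, -4.3, 5.1]
grip_width: 0.234
finger_force: 59.4
```

Gripped at 59 N. Now a gentle lift.

Request:
{"api": "apply_moves", "payload": {
  "steps": [
    [[0,0,-0.06,0,0,0],[0,0,-0.18,0,0,0],[0,0,-0.34,0,0,0],[0,0,-0.54,0,0,0],[0,0,-0.74,0,0,0]]
  ]
}}

```text
time_s: 9.9
position: [604.4, 105.0, 246.2]
tool_rot: [0.0, 0.17, 0.985, 0.0]
ft_force: [0.3, -0.6, -6.2]
grip_width: 0.233
finger_force: 59.1
```

Request:
{"api": "apply_moves", "payload": {
  "steps": [
    [[0,0,-0.22,0,0,0],[0,0,-0.46,0,0,0],[0,0,-0.7,0,0,0],[0,0,-0.94,0,0,0],[0,0,-1.1,0,0,0]]
  ]
}}

```text
time_s: 10.4
position: [604.6, 105.0, 301.6]
tool_rot: [0.001, 0.17, 0.985, 0.0]
ft_force: [1.0, -0.5, -6.4]
grip_width: 0.236
finger_force: 59.1
```

Request:
{"api": "apply_moves", "payload": {
  "steps": [
    [[0,0,-0.1,0,0,0],[0,0,-0.17,0,0,0],[0,0,-0.2,0,0,0],[0,0,-0.2,0,0,0],[0,0,-0.2,0,0,0]]
  ]
}}

```text
time_s: 10.9
position: [604.3, 105.0, 309.8]
tool_rot: [-0.0, 0.17, 0.985, -0.0]
ft_force: [1.1, 0.6, -5.3]
grip_width: 0.237
finger_force: 59.1
```

Request:
{"api": "apply_moves", "payload": {
  "steps": [
    [[0,0,0,0,0,0],[0,0,0,0,0,0],[0,0,0,0,0,0],[0,0,0,0,0,0],[0,0,0,0,0,0]]
  ]
}}

```text
time_s: 11.4
position: [604.4, 105.0, 310.2]
tool_rot: [-0.0, 0.17, 0.985, 0.0]
ft_force: [0.2, 0.3, -6.0]
grip_width: 0.241
finger_force: 59.1
```

```bash
python3 p.py 604 105 310 160.4; python3 - <<'E'
from h import *
ims=[]
for n in("side","wrist"):
    C=cam2world(n);im,d=r.get_image(n);ims.append(im);P=cloud(n,d,C)
    Z=P[...,2];rr=np.hypot(P[...,0]-604,P[...,1]-105);u=np.array([.943,-.334]);s=(P[...,:2]-[604,105])@u
    for a in(-1,1):
        m=(rr<135)&(a*s>104)&(Z>290);q=Z[m];print(n,"board top",a,len(q),np.percentile(q,98).round(1) if len(q) else None)
cv2.imwrite("pics/f.png",cv2.resize(np.hstack(ims),(800,300)))
s,_=r.get_image("scene");cv2.imwrite("pics/fs.png",s)
E
```

```text
pos [604.4 105.  310.2] yaw 160.41 tilt 0.0 q [0.04 0.42 0.4  1.55 0.   0.38] t 11.4 grip 0.2407645028742328 59.12623107433319 F [ 0.2  0.3 -6. ]
shift [ 0.008 -0.002  0.004] turn z units 0.0
side board top -1 641 715.9
side board top 1 257 342.2
wrist board top -1 3864 324.1
wrist board top 1 0 None
```

View pics/f.png

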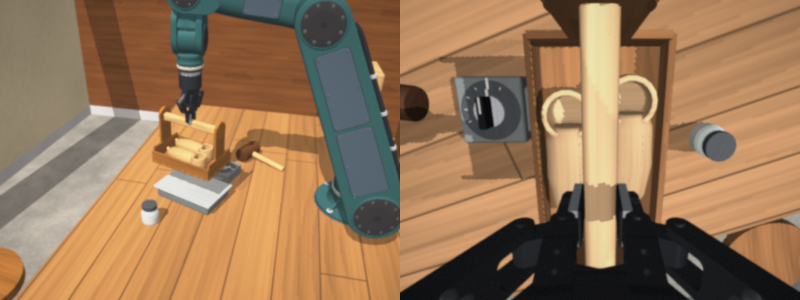

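The tote hangs level and clear of the plate (far board top at 342 mm, where 342 is expected). Both clogs are lying in it at about (570,130) and (632,120). The knob is still at zero, and the mallet and jar look undisturbed.

```bash
python3 -c "
from bench import r
print(r.sign_off())"
```

```text
the job is handed in; nothing more can be done
None
```

I set the tare knob to zero with the tote still on the plate. The tote is now held level and steady about 10 cm above the scale with both clogs in it, and the job is handed in (sign-off gave no verdict).

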